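# Pull the glue hood's vent flap shut with the hook pole

### The job

Take the hook pole from its wooden rack, drop its hook down through the red ring on the glue hood's yellow vent flap and pull the flap fully shut, then keep pulling until you feel the ring's draw rod come right out against its stop, and hold a firm pull of about 15 N there for a second. Never pull the ring harder than 20 N, do not touch the flap or its ring with the hand and leave the other things alone. Finally unhook the pole and lay it back in its rack the way it was.

Things in the scene. Friction and masses are not known exactly. Their poses are not given: they have to be found in the camera images.
- pole: Hook pole, 302 mm long, 0.14-0.26 kg. Origin: middle of the grip, on the handle's axis; x towards the hook, z up. In mm: dark flat-sided wooden handle 18 wide (y), 22 tall (z), x -130 to 100 (free in the rack from -60 to 60); 11 thick brass neck rising to z 32 at x 122, level to 158; 7 thick hook pin down from (168, 0, 26) to (156, 0, -14), leaning 0.3 rad, lower end nearer the handle.
- hook_tip (a point): Centre of the rounded lower end of the hook pin, at (156, 0, -14) mm in the pole's frame.
- rack: The pole's wooden rack, fixed: base 240 x 100 x 12 mm, 12 mm thick notched uprights at x = -70 and +70. Origin: centre of its underside; x along the pole it carries, towards the hook. Notch floors 64 mm above the bench, about 26 mm wide, flaring to 44 mm at the lips, 87 mm up. The lying pole has its origin 75 mm above the rack's and the same x. Rack and blue tray may change sides.
- hood: Grey sheet-metal extraction hood, fixed, 240 mm wide, 220 mm deep, cheeks 245 mm high, open on top. Origin: on the bench under the middle of its front face; x points into the hood, away from the robot, z up.
- flap_hinge (a point): Middle of the flap's level hinge line, which runs along the hood's y, 85 mm above the bench at (6, 0, 85) mm in the hood's frame; its axes turn with the flap (x through the panel, away from the robot, z up the panel).
- panel: The yellow flap panel, 204 mm wide, 175 mm tall, 10 mm thick, hinged at its lower edge; it tips back into the hood when open and stands upright when shut. Origin on the hinge line, z up the panel, x through it away from the robot.
- ring_eye: Red ring eye on the flap's front, on a draw rod; 28 mm inside diameter, bar 6 mm thick. Origin: its centre; z is its axis (vertical when the flap is shut). In the panel's frame it is at y 0, z 155 mm, x -42 to -74. The rod slides out along the panel's -x with 8 N of friction to a hard stop and stays; how far it still has to come, 6 to 18 mm, differs each time and cannot be seen, only felt.
- flap (a joint): Flap angle in rad: 0 shut (hard stop), growing as it tips back into the hood, stop at 0.7. A stiff friction hinge: it stays where it is left and takes about 2 to 4 N at the ring to swing shut, so it shuts before the draw rod slides.
- tray: Blue parts tray, fixed, 200 x 150 x 30 mm, origin under its centre; it holds the jar and the furniture leg.
- jar: Jar of tacks, 60 mm across, 80 mm tall, in the tray; bystander.
- leg: Turned wooden furniture leg, 52 mm across, 100 mm tall, standing in the tray; bystander.
- can_a: Blue spray can, 64 mm across, 190 mm tall; bystander.
- can_b: Orange spray can, 64 mm across, 170 mm tall; bystander.
- hammer: Hammer lying on the bench; bystander.
- screwdriver: Screwdriver lying on the bench; bystander.
- tape: Yellow roll, 90 mm across, 25 mm tall; bystander.
- drill: Red and black cordless drill standing on its battery, 190 mm tall; bystander.

How it is judged:
By the outcome, as a careful person would: the job done as asked, in the order asked, and still so for the second after the job is handed in, with the robot touching nothing.
It also fails if it takes over 72 s, if anything falls off the work surface, if the arm or the gripper's body presses on something with over 40 N, if the wrist force passes 120 N, or if a joint passes its speed limit or range.

### The arm

A 6-joint arm with a two-finger parallel gripper is mounted at the origin on the work surface. World frame = base frame: x ahead of the robot, y to its left, z up, the work surface at z = 0. Lengths are in m, angles in rad, forces in N, time in s.
With the tool pointing down it reaches from about 0.3 to 0.85 m from the base axis. Payload 5.4 kg.
Tool frame: the origin (TCP) lies on the centre line of the jaws, within the pads' length; the fingertips stand 11 mm ahead of it and the grasp point (between the pads) lies 8 mm behind it; x points along the fingers, z is the direction in which the jaws open and shut, and the axes are right-handed (so a half turn about x gives the same grasp; the last joint's range is limited). The gripper opens to 85 mm and grips with 20 to 120 N. Pads are 22 mm wide; open, the fingers measure 114 mm over their backs; the gripper's body (76 mm by 85 mm) begins 54 mm behind the grasp point. The pads swing forward as they close: fully open they stand 13 mm farther back than shut.
Start: joints at [1.017, 0.158, 1.597, -0, 1.386, -0.21], TCP at [0.194, 0.541, 0.242] pointing down, gripper open.
Joint ranges: [-2.91, 2.91], [-0.94, 2.29], [0.18, 2.7], [-1.29, 4.43], [0.17, 2.64], [-3, 3]. Speed limits (rad/s): [2.57, 2.57, 3.14, 3.14, 3.14, 3.14].

### API

Orientations are given as a unit quaternion [w, x, y, z].
In Python, from rig import sensors, viewer, workorder gives the robot as it stands.
- The arm moves only by the tool send_rows, never from a script. Its argument "plan" is a list of rows, each a list of 5 numbers: the shift along the world's x, y, z in cm, then the turn about the world's z in degrees, then the closure in counts, from 0 (fully open) to 255 (shut). In form: [[x, y, z, spin, hand], ...]. A call has 1 to 12 rows; each row is the pose to reach, as a shift and turn from the pose commanded when the call began; what a row does not reach only later rows make up. A row lasts 1/12 s, in which the tool goes at most 41.7 mm and 7.16 degrees, less where a joint would pass 70% of its speed; a pose out of reach is approached as far as the arm can. A call with a gripper value outside its range is refused whole. The fingers move at their own pace and stop on an object; the grip force is fixed at half the most. Time passes only in rows, so rows that repeat a pose let the fingers close. It gives the time, the measured TCP pose, the force and the opening at its end, in the units of the state.
- sensors.read_state(): the state, without advancing time (a new reading comes with each control period).
- viewer.read_camera(name): name is "scene" or "side" or "wrist"; returns (picture, depth): 400x640x3 uint8, blue, green, red; 400x640 float32, m along the optical axis (not along the pixel's ray), 0 where there is no reading.
- viewer.get_calibration(name): a dict with "camera_matrix" (3x3 intrinsics, pixels), "dist" ([k1, k2, p1, p2, k3] as OpenCV has them; the pictures are not rectified), "R" (3x3) and "t" (3): a world point X has camera coordinates R X + t; the wrist camera has in their place "T_tool_cam" (4x4, takes a point from camera to tool coordinates, whose origin is the TCP and whose axes are the tool frame's). Camera axes: x right, y down, z forward; pixel columns grow to the right and rows downward; lengths in m; the calibration is good to about 2 mm. A picture is of the moment at which its call begins: read the wrist's pose just before it. get_calibration takes no time and is no camera call.
- workorder.finish_job(): hands the job in, once; it reports no verdict.
The state is a dict: "clock": time; "qpos": joint angles; "joint_vel": joint speeds; "joint_efforts": joint torques, N m; "position": TCP position; "tool_rot": TCP orientation; "contact_force": force on the tool from outside, world axes, zero at the start; "moment": the same for the moment, N m; "finger_gap": finger opening in m.
Only numpy, scipy, OpenCV 4.12 (cv2) and the standard library are available. Lean on these libraries where they do the work, as an engineer would, in place of code of your own. Each camera call takes 0.05 s, during which the arm holds its last target. There are 200 camera calls.

## Working session

There is one attempt and no reset: what is moved stays moved. The work goes in short steps, Python scripts to look and compute and a tool call to move; the robot and the scene stay as the last step left them, time stands still between calls to the robot, and variables do not carry over. Pictures are saved under pics/ and viewed, about 8 in all and at most 12, crops included, and the job is handed in when it is done.

Besides the shell and the picture viewer there is one more tool, called after ">>>" in YAML: its name, and indented under it one key for each argument. send_rows: Moves the arm, as the interface text tells. Its arguments: {"type":"object","properties":{"plan":{"type":"array"}},"required":["plan"]}

```bash
ls; mkdir -p pics; cat > h.py <<'E'
import numpy as np,cv2
from rig import sensors,viewer,workorder
from scipy.spatial.transform import Rotation as Ro
def cam(n):
    s=sensors.read_state(); im,d=viewer.read_camera(n); c=viewer.get_calibration(n)
    K=np.array(c["camera_matrix"]);D=np.array(c["dist"])
    if n=="wrist":
        q=s["tool_rot"];T=np.eye(4);T[:3,:3]=Ro.from_quat([q[1],q[2],q[3],q[0]]).as_matrix();T[:3,3]=s["position"]
        T=T@np.array(c["T_tool_cam"])
    else:
        T=np.eye(4);R=np.array(c["R"]);T[:3,:3]=R.T;T[:3,3]=-R.T@np.array(c["t"])
    return im,d,K,D,T
def cloud(n_or):
    im,d,K,D,T=n_or
    v,u=np.mgrid[0:400,0:640]
    p=cv2.undistortPoints(np.stack([u,v],-1).reshape(-1,1,2).astype(float),K,D).reshape(400,640,2)
    P=np.concatenate([p*d[...,None],d[...,None]],-1)@T[:3,:3].T+T[:3,3]
    P[d==0]=np.nan
    return P
E
python3 - <<'E'
from h import *
print(sensors.read_state())
for n in("scene","side","wrist"):
    c=cam(n);P=cloud(c);cv2.imwrite(f"pics/{n}.png",c[0]);np.savez(f"{n}.npz",im=c[0],P=P,K=c[2],D=c[3],T=c[4])
    print(n,c[4][:3,3],c[4][:3,2])
a=cv2.imread("pics/scene.png")
E
```

```text
pics
{'clock': 0.0, 'qpos': array([ 1.01690857e+00,  1.59067368e-01,  1.59825965e+00, -2.51219320e-05,
        1.38620552e+00, -2.10101941e-01]), 'joint_vel': array([ 0.00133297,  0.00108701,  0.00061714, -0.00213263,  0.00110956,
        0.00028163]), 'joint_efforts': array([-8.40850971e-04, -3.96016181e+01, -3.31424189e+01, -4.02092637e-04,
        8.66360846e-03,  1.95942692e-05]), 'position': array([0.19351404, 0.54082694, 0.24129287]), 'tool_rot': array([ 0.57752662, -0.40738595,  0.57878137,  0.40683143]), 'contact_force': array([-0.50707167, -0.41557855, -0.26702097]), 'moment': array([ 0.02824799,  0.00919628, -0.06628119]), 'finger_gap': 0.08513827815864322}
scene [ 1.6691219  -0.23385959  1.14278469] [-0.73957975  0.14859126 -0.65646206]
side [0.39446473 1.26483434 1.22825433] [ 0.08487516 -0.764132   -0.63945172]
wrist [0.12739103 0.56416372 0.37355873] [ 0.26006532 -0.09525545 -0.96088107]
```

View pics/scene.png

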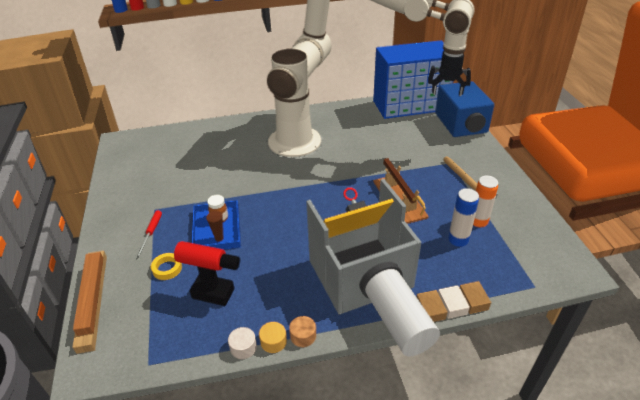

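View pics/side.png

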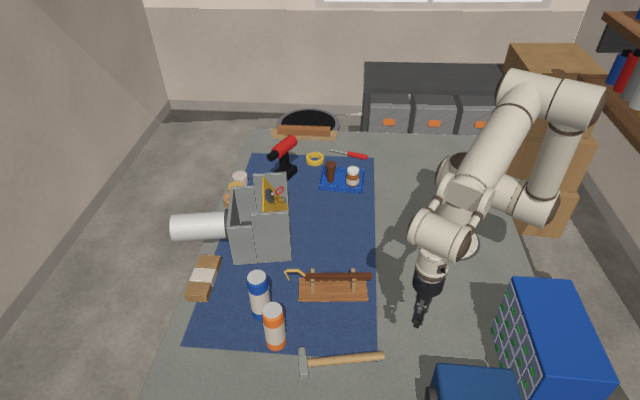

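The scene picture shows the hood at about (365,240) with the flap open and the red ring at (350,195). The rack with the pole is at (400,190), and the cans are at (465,215) and (485,200). In the side view the pole spans (285,272) to (370,276), with the hook towards +x.

```bash
python3 - <<'E'
import numpy as np,cv2
a=np.load("scene.npz");b=np.load("side.npz")
A=cv2.resize(a["im"][150:300,300:500],None,fx=4,fy=4,interpolation=3)[:, :800]
B=cv2.resize(b["im"][170:310,220:390],None,fx=4.6,fy=4.2,interpolation=3)
cv2.imwrite("pics/cA.png",A);cv2.imwrite("pics/cB.png",B)
for n,z in(("scene",a),("side",b)):
    im=z["im"].astype(int);P=z["P"];B_,G,R=im[...,0],im[...,1],im[...,2]
    red=(R>150)&(G<70)&(B_<70);yel=(R>150)&(G>120)&(B_<60)
    for nm,m in(("red",red),("yel",yel)):
        q=P[m];q=q[~np.isnan(q[:,0])];q=q[(q[:,2]>.08)&(q[:,2]<.3)&(q[:,0]>.3)]
        k=q[np.abs(q[:,1]-0.03)<.3]
        print(n,nm,len(k),np.nanmedian(k,0),k.min(0),k.max(0))
    m=(P[...,2]>.06)&(P[...,2]<.12)&(P[...,1]>.1)&(P[...,1]<.45)&(P[...,0]>.25)&(P[...,0]<.75)
    v,u=np.nonzero(m);print(n,u.min(),u.max(),v.min(),v.max())
E
```

```text
scene red 45 [0.65188681 0.05089575 0.25119823] [0.63697779 0.03382784 0.24260753] [0.67169872 0.07094674 0.26099337]
scene yel 235 [0.71196343 0.06727421 0.23737529] [ 0.56811266 -0.03604779  0.10924276] [0.73447359 0.30229434 0.24319063]
scene 362 475 158 247
side red 15 [0.65283737 0.04956546 0.25176787] [ 0.63984392 -0.03240415  0.1647769 ] [0.68655492 0.07433045 0.26146188]
side yel 71 [0.69237759 0.1028506  0.22331811] [ 0.64892237 -0.03872405  0.09635426] [0.72722189 0.15030561 0.24247051]
side 249 371 238 310
```

View pics/cA.png

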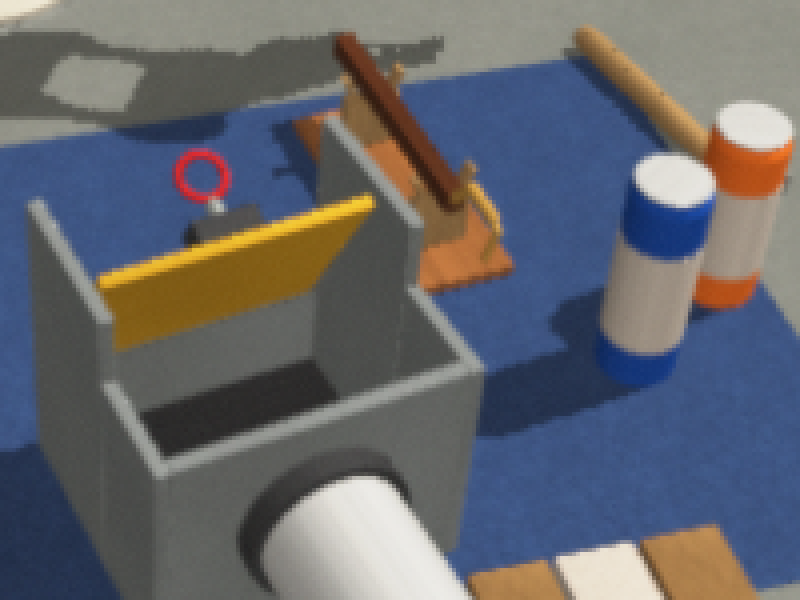

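View pics/cB.png

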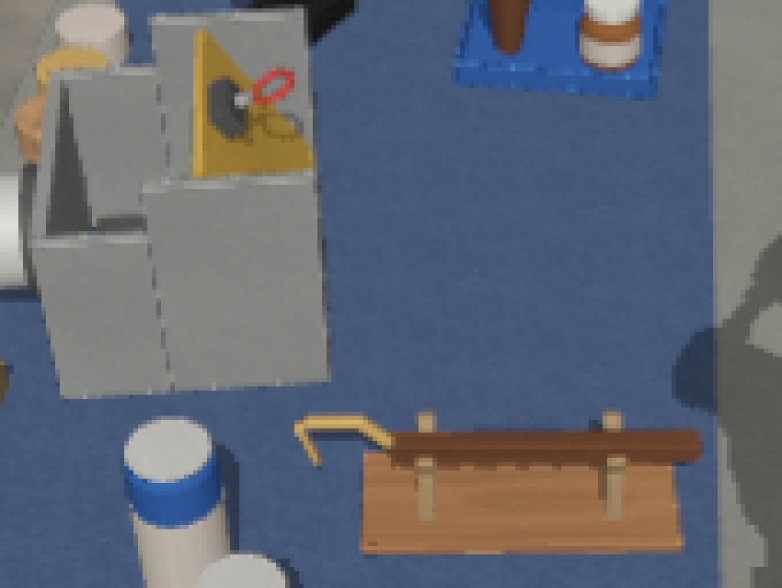

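Crop A shows the ring at crop (203,177), the flap edge from (100,280) to (375,200) and the handle from (345,40) to (455,195). Crop B shows the hook pin hanging down at (308,440). Next I fit the geometry to the point clouds.

```bash
python3 - <<'E'
import numpy as np,cv2
Q=[];C=[]
for n in("scene","side"):
    z=np.load(n+".npz");Q.append(z["P"].reshape(-1,3));C.append(z["im"].reshape(-1,3).astype(int))
for i,n in enumerate(("scene","side")):
    P=Q[i];c=C[i];ok=~np.isnan(P[:,0]);P=P[ok];c=c[ok]
    def box(m,nm):
        q=P[m]
        if len(q)<5: print(n,nm,len(q));return
        r=cv2.minAreaRect(q[:,:2].astype(np.float32)*1000);print(n,nm,len(q),np.round(r[0],1),np.round(r[1],1),round(r[2],1),"z",np.round(np.percentile(q[:,2],[5,50,95]),4))
    B,G,R=c.T
    reg=(P[:,0]>.25)&(P[:,0]<.75)&(P[:,1]>.12)&(P[:,1]<.42)
    box(reg&(P[:,2]>.078)&(P[:,2]<.095)&(R<130)&(R>B+25)&(R>1.5*G),"handle")
    box(reg&(P[:,2]>.009)&(P[:,2]<.016)&(R>B+40),"base")
    box(reg&(P[:,2]>.05)&(P[:,2]<.115)&(R>140)&(G>100)&(R>B+50),"brass/upr")
    box((abs(P[:,2]-.245)<.004)&(P[:,0]>.5)&(P[:,0]<1)&(abs(P[:,1])<.3)&(abs(R-B)<30),"cheektop")
    m=(R>150)&(G>100)&(B<70)&(P[:,2]>.1)&(P[:,2]<.26)&(P[:,0]>.6)&(P[:,1]>-.1)&(P[:,1]<.19)
    q=P[m];box(m,"flap")
    if len(q)>20:
        u,s,vt=np.linalg.svd(q-q.mean(0));print(" flap n",vt[2],s)
    m=(R>150)&(G<70)&(B<70)&(P[:,2]>.22)&(P[:,2]<.3)&(P[:,0]>.6)&(P[:,0]<.71)
    q=P[m];print(" ring",q.mean(0),q.min(0),q.max(0))
    if i==0: 
        m=(P[:,2]>.15)&(P[:,0]>.5)&(P[:,0]<1)&(abs(P[:,1])<.3)&(P[:,2]<.26);box(m,"hoodhigh")
E
```

```text
scene handle 247 [425.3 287.5] [231.2  20.5] 5.6 z [0.08   0.0842 0.089 ]
scene base 282 [445.  290.4] [245.  90.] 10.3 z [0.0094 0.0118 0.0151]
scene brass/upr 57 [485.8 296.4] [249.  57.] 5.0 z [0.0692 0.1059 0.1132]
scene cheektop 319 [692.1  57.8] [130.7 240.7] 10.1 z [0.2414 0.2439 0.2472]
scene flap 264 [703.9  77.9] [ 76.9 224.9] 31.2 z [0.2319 0.2374 0.2413]
 flap n [ 0.64103659  0.11201922 -0.75929164] [0.97802222 0.21235429 0.04487431]
 ring [0.65450356 0.05153084 0.25108358] [0.63697779 0.03382784 0.24260753] [0.67169872 0.07094674 0.26099337]
scene hoodhigh 4577 [834.4 -40. ] [381.6 486.3] 10.3 z [0.1514 0.1865 0.2438]
side handle 340 [424.5 293.5] [225.2  24.1] 4.6 z [0.0794 0.0847 0.0897]
side base 1027 [443.7 301. ] [241.7 100.1] 2.2 z [0.0094 0.0122 0.0152]
side brass/upr 131 [488.  299.5] [239.5  57.6] 5.3 z [0.0577 0.0889 0.1133]
side cheektop 205 [692.6  62.2] [126.9 247.4] 10.2 z [0.2417 0.2442 0.2482]
side flap 102 [674.6  55.8] [ 79.2 189.3] 10.6 z [0.1078 0.227  0.2425]
 flap n [-0.86105026 -0.16342237  0.48154499] [0.71067339 0.39219545 0.01195182]
 ring [0.65395729 0.05348612 0.25138649] [0.63984392 0.03827953 0.24239753] [0.66987738 0.07433045 0.26146188]
```

```bash
python3 - <<'E'
from h import *
s=sensors.read_state();q=s["tool_rot"];M=Ro.from_quat([q[1],q[2],q[3],q[0]]).as_matrix();print(M)
print("jaw yaw",np.degrees(np.arctan2(M[1,2],M[0,2])))
E
```

```text
[[-7.82696776e-04 -9.41477866e-01  3.37073901e-01]
 [-1.26749127e-03  3.37074667e-01  9.41477064e-01]
 [-9.99998890e-01  3.09652836e-04 -1.45714223e-03]]
jaw yaw 70.30127798466867
```

>>> send_rows:
  plan:
    - [4, -3.5, 0, 4, 0]
    - [7, -6.3, 0, 8, 0]
    - [10, -9, 0, 12, 0]
    - [13, -12, 0, 16, 0]
    - [16, -15, 0, 20, 0]
    - [19, -17.5, 0, 24, 0]
    - [22, -20, 0, 25, 0]
    - [25, -22.8, -2, 25, 0]
    - [27, -24.8, -4, 25, 0]
    - [27, -24.8, -4, 25, 0]
    - [27, -24.8, -4, 25, 0]
    - [27, -24.8, -4, 25, 0]

```text
clock: 1.15
position: [0.4635, 0.2936, 0.2022]
tool_rot: [0.476, -0.522, 0.477, 0.523]
contact_force: [-0.2, -0.1, -0.0]
finger_gap: 0.0858
```

```bash
python3 - <<'E'
from h import *
n="wrist";c=cam(n);P=cloud(c);cv2.imwrite("pics/w2.png",c[0]);np.savez("w2.npz",im=c[0],P=P)
s=sensors.read_state();print(s["position"],s["clock"])
# pole fits: scene+side reprojected with hand away is same; use wrist
im=c[0].astype(int);B,G,R=im[...,0],im[...,1],im[...,2]
for nm,m in(("handle",(P[...,2]>.077)&(P[...,2]<.095)&(R>1.5*G)&(R<140)),("base",(P[...,2]>.008)&(P[...,2]<.017)&(R>B+30))):
    q=P[m];q=q[abs(q[:,1]-.3)<.12]
    if len(q)>9: print(nm,len(q),cv2.minAreaRect(q[:,:2].astype(np.float32)*1000),np.median(q[:,2]))
E
```

```text
[0.4634587  0.29416239 0.20286968] 1.2
handle 362 ((434.47723388671875, 288.5439758300781), (205.99557495117188, 14.783856391906738), 5.611649036407471) 0.08587350898141739
base 18379 ((442.70648193359375, 290.90582275390625), (239.74884033203125, 100.01750183105469), 5.451295375823975) 0.012529202489299285
```

View pics/w2.png

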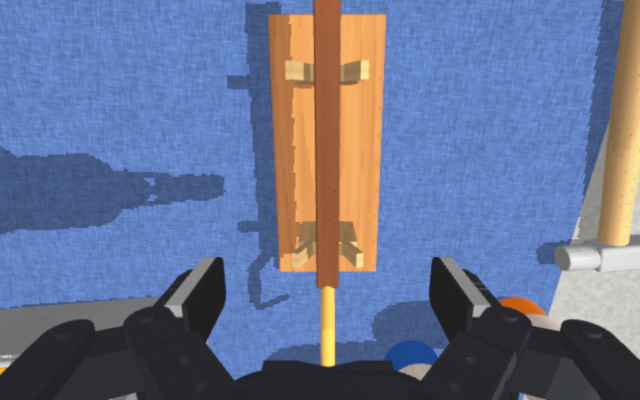

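The wrist view shows the pole on the rack running from (327,0) to (327,365), centred between the open fingers. The rack is at (442.7, 290.9) mm with a yaw of 5.45°. I'll descend and grasp at pole x = +25.

>>> send_rows:
  plan:
    - [0.4, -0.1, -3, 0, 0]
    - [0.4, -0.1, -6, 0, 0]
    - [0.4, -0.1, -9, 0, 0]
    - [0.4, -0.1, -11.5, 0, 0]
    - [0.4, -0.1, -13, 0, 0]
    - [0.4, -0.1, -13.5, 0, 0]
    - [0.4, -0.1, -13.5, 0, 0]
    - [0.4, -0.1, -13.5, 0, 255]
    - [0.4, -0.1, -13.5, 0, 255]
    - [0.4, -0.1, -13.5, 0, 255]
    - [0.4, -0.1, -13.5, 0, 255]
    - [0.4, -0.1, -13.5, 0, 255]

```text
clock: 2.2
position: [0.4684, 0.2925, 0.0682]
tool_rot: [-0.477, 0.523, -0.476, -0.522]
contact_force: [-0.2, -0.3, -0.2]
finger_gap: 0.0257
```

>>> send_rows:
  plan:
    - [0, 0, 0, 0, 255]
    - [0, 0, 0, 0, 255]
    - [0, 0, 0, 0, 255]
    - [0, 0, 0, 0, 255]
    - [0, 0, 0, 0, 255]
    - [0, 0, 0, 0, 255]

```text
clock: 2.7
position: [0.4685, 0.2926, 0.0681]
tool_rot: [-0.477, 0.523, -0.476, -0.522]
contact_force: [-0.8, -0.6, 5.5]
finger_gap: 0.0173
```

>>> send_rows:
  plan:
    - [0, 0, 0.5, 0, 255]
    - [0, 0, 1, 0, 255]
    - [0, 0, 2, 0, 255]
    - [0, 0, 4, 0, 255]
    - [0, 0, 7, 0, 255]
    - [0, 0, 10, 0, 255]
    - [0, 0, 13, 0, 255]
    - [0, 0, 16, 0, 255]
    - [0, 0, 19, 0, 255]
    - [0, 0, 21, 0, 255]
    - [0, 0, 22, 0, 255]
    - [0, 0, 22, 0, 255]

```text
clock: 3.7
position: [0.4689, 0.2927, 0.2904]
tool_rot: [-0.478, 0.523, -0.475, -0.522]
contact_force: [1.2, 1.2, -1.0]
finger_gap: 0.0168
```

```bash
python3 - <<'E'
from h import *
s=sensors.read_state();print(s["position"],s["contact_force"],s["moment"],s["finger_gap"])
for n in("scene","side"):
    c=cam(n);P=cloud(c);np.savez(n+"2.npz",im=c[0],P=P,K=c[2],D=c[3],T=c[4])
    im=c[0].astype(int);B,G,R=im[...,0],im[...,1],im[...,2]
    for nm,m in (("handle",(R<130)&(R>B+25)&(R>1.5*G)),("brass",(R>140)&(G>90)&(R>B+50))):
        m=m&(P[...,2]>.25)&(P[...,2]<.36)&(P[...,0]>.25)&(P[...,0]<.72)&(P[...,1]>.18)&(P[...,1]<.42)
        q=P[m]
        if len(q)<6: print(n,nm,len(q));continue
        u=(q[:,0]-.4427)*np.cos(.095)+(q[:,1]-.2909)*np.sin(.095)
        print(n,nm,len(q),np.round([u.min(),u.max()],4),cv2.minAreaRect(q[:,:2].astype(np.float32)*1000)[:],"slope",np.polyfit(u,q[:,2],1))
E
```

```text
[0.46888625 0.29270064 0.29040673] [ 1.1654685   1.16486256 -0.95060208] [ 0.0044719  -0.05427853  0.00788094] 0.01678938394292906
scene handle 175 [-0.1295  0.0983] ((427.86444091796875, 273.01080322265625), (227.67575073242188, 52.783390045166016), 1.9078714847564697) slope [-0.01002074  0.30470823]
scene brass 57 [0.1153 0.1683] ((583.9517822265625, 302.8136901855469), (53.018165588378906, 12.229239463806152), 8.33222770690918) slope [-0.3814999   0.38215461]
side handle 450 [-0.1314  0.0916] ((422.63946533203125, 293.5646667480469), (222.84945678710938, 25.047931671142578), 4.043457984924316) slope [0.00517618 0.30151278]
side brass 95 [0.0944 0.1648] ((571.3335571289062, 307.1177978515625), (70.34600067138672, 12.701709747314453), 5.788097858428955) slope [-0.0116624   0.32202707]
```

>>> send_rows:
  plan:
    - [0.5, -2, 1, 1, 255]
    - [1, -5, 1, 2, 255]
    - [1.6, -8, 1, 3, 255]
    - [2.3, -11, 1, 4, 255]
    - [3, -14, 1, 4.8, 255]
    - [3.7, -17, 1, 4.8, 255]
    - [4.4, -20, 1, 4.8, 255]
    - [5, -22.5, 1, 4.8, 255]
    - [5.4, -24.5, 1, 4.8, 255]
    - [5.7, -25.8, 1, 4.8, 255]
    - [5.76, -26.3, 1, 4.8, 255]
    - [5.76, -26.3, 1, 4.8, 255]

```text
clock: 4.8
position: [0.5249, 0.0289, 0.2959]
tool_rot: [0.454, -0.541, 0.455, 0.543]
contact_force: [0.3, 0.7, -1.0]
finger_gap: 0.0171
```

```bash
python3 - <<'E'
from h import *
s=sensors.read_state();print(s["position"],s["contact_force"],s["clock"])
I=[]
th=np.radians(10.2)
for n,(r0,r1,c0,c1) in(("scene",(150,250,290,420)),("side",(150,250,225,355))):
    c=cam(n);P=cloud(c);np.savez(n+"3.npz",im=c[0],P=P,K=c[2],D=c[3],T=c[4])
    im=c[0].astype(int);B,G,R=im[...,0],im[...,1],im[...,2]
    q=P[(R>150)&(G<80)&(B<80)&(P[...,2]>.23)&(P[...,2]<.28)&(P[...,0]>.6)&(P[...,0]<.71)];print(n,"ring",q.mean(0),q.min(0),q.max(0))
    q=P[(R>120)&(G>80)&(R>B+40)&(P[...,2]>.272)&(P[...,2]<.36)&(P[...,0]>.55)&(P[...,0]<.75)&(abs(P[...,1])<.15)];print("brass",len(q));
    if len(q):
        u=q[:,0]*np.cos(th)+q[:,1]*np.sin(th);v=-q[:,0]*np.sin(th)+q[:,1]*np.cos(th);print(u.max(),np.median(v),q[:,2].min(),q[:,2].max())
    I.append(cv2.resize(c[0][r0:r1,c0:c1],(400,308),interpolation=3) if 0 else cv2.resize(c[0][r0:r1,c0:c1],(780,600),interpolation=3)[:, :])
cv2.imwrite("pics/both.png",np.hstack([cv2.resize(i,(400,308)) for i in I]))
E
```

```text
[0.5249223  0.02888265 0.29585505] [ 0.25862277  0.71373358 -1.0121606 ] 4.8
scene ring [0.65512479 0.05251892 0.24963292] [0.63760762 0.03448223 0.23887926] [0.67179255 0.06985031 0.26029388]
brass 77
0.6650746550154604 -0.0682015596472034 0.29093736588312136 0.34328600069305204
side ring [0.65405298 0.05654839 0.25193046] [0.63943221 0.03920936 0.2375296 ] [0.67311824 0.0780422  0.26347573]
brass 79
0.6629189329245903 -0.059699062976524365 0.28769468353513394 0.34372374738913447
```

View pics/both.png

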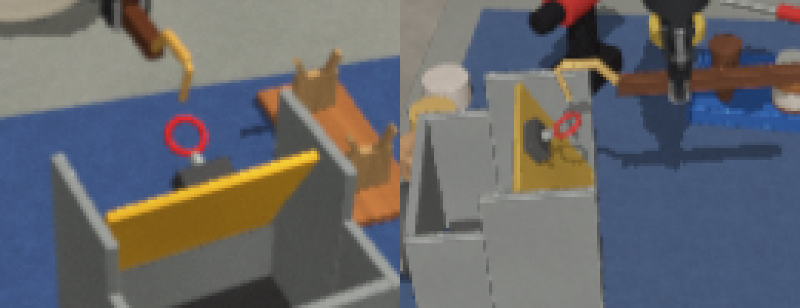

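>>> send_rows:
  plan:
    - [0, 0, 0, 0, 255]
    - [0.2, 0.1, 0, 0, 255]
    - [0.2, 0.1, 0, 0, 255]
    - [0.2, 0.1, 0, 0, 255]

```text
clock: 5.23
position: [0.5275, 0.031, 0.2974]
tool_rot: [-0.454, 0.542, -0.454, -0.542]
contact_force: [0.2, 0.2, -2.2]
finger_gap: 0.0168
```

>>> send_rows:
  plan:
    - [0, 0, -0.5, 0, 255]
    - [-0.1, 0, -1.2, 0, 255]
    - [-0.1, 0, -2, 0, 255]
    - [-0.1, 0, -2.7, 0, 255]
    - [-0.1, 0, -3.3, 0, 255]
    - [-0.2, 0, -3.8, 0, 255]
    - [-0.3, -0.1, -4.2, 0, 255]
    - [-0.4, -0.1, -4.6, 0, 255]
    - [-0.4, -0.1, -5, 0, 255]
    - [-0.5, -0.1, -5.4, 0, 255]
    - [-0.5, -0.1, -5.4, 0, 255]
    - [-0.5, -0.1, -5.4, 0, 255]

```text
clock: 6.23
position: [0.5223, 0.0293, 0.2431]
tool_rot: [0.454, -0.542, 0.454, 0.542]
contact_force: [0.6, 0.5, -1.5]
finger_gap: 0.0171
```

```bash
python3 - <<'E'
from h import *
s=sensors.read_state();print(s["position"],s["contact_force"],s["clock"])
I=[]
for n,(r0,r1,c0,c1) in(("scene",(165,225,310,390)),("side",(160,220,240,320))):
    c=cam(n)
    I.append(cv2.resize(c[0][r0:r1,c0:c1],(400,300),interpolation=3))
cv2.imwrite("pics/both2.png",np.hstack(I))
E
```

```text
[0.52230085 0.02934371 0.24312904] [ 0.62159704  0.54499346 -1.50481773] 6.2333
```

View pics/both2.png

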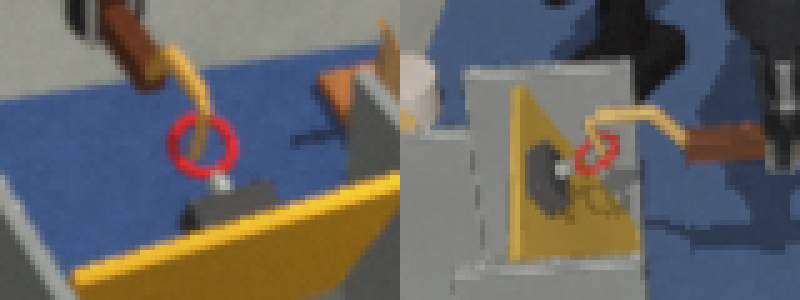

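Both views show the pin passing through the ring: scene crop (200,140), side crop (597,150). Now I pull the flap.

>>> send_rows:
  plan:
    - [-0.4, -0.07, 0, 0, 255]
    - [-0.8, -0.14, 0, 0, 255]
    - [-1.2, -0.21, 0, 0, 255]
    - [-1.6, -0.28, 0, 0, 255]
    - [-2, -0.35, 0, 0, 255]
    - [-2.4, -0.42, 0, 0, 255]
    - [-2.8, -0.5, 0, 0, 255]
    - [-3.2, -0.57, 0, 0, 255]
    - [-3.6, -0.64, 0, 0, 255]
    - [-4, -0.71, 0, 0, 255]
    - [-4.4, -0.78, 0, 0, 255]
    - [-4.8, -0.85, 0, 0, 255]

```text
clock: 7.33
position: [0.4735, 0.0208, 0.2427]
tool_rot: [0.454, -0.542, 0.454, 0.543]
contact_force: [2.8, 1.1, -5.3]
finger_gap: 0.0173
```

>>> send_rows:
  plan:
    - [-0.4, -0.07, -0.1, 0, 255]
    - [-0.8, -0.14, -0.2, 0, 255]
    - [-1.2, -0.21, -0.3, 0, 255]
    - [-1.5, -0.27, -0.4, 0, 255]
    - [-1.8, -0.33, -0.5, 0, 255]
    - [-2.1, -0.38, -0.6, 0, 255]
    - [-2.4, -0.43, -0.7, 0, 255]

```text
clock: 7.92
position: [0.4501, 0.0165, 0.2361]
tool_rot: [0.454, -0.542, 0.454, 0.542]
contact_force: [2.9, 0.8, -4.9]
finger_gap: 0.017
```

>>> send_rows:
  plan:
    - [-0.2, -0.04, -0.1, 0, 255]
    - [-0.4, -0.07, -0.2, 0, 255]
    - [-0.6, -0.11, -0.3, 0, 255]
    - [-0.8, -0.14, -0.4, 0, 255]
    - [-1, -0.18, -0.5, 0, 255]
    - [-1.1, -0.2, -0.5, 0, 255]

```text
clock: 8.42
position: [0.4392, 0.0145, 0.2313]
tool_rot: [0.454, -0.542, 0.454, 0.542]
contact_force: [3.2, 0.9, -3.2]
finger_gap: 0.0168
```

>>> send_rows:
  plan:
    - [-0.1, -0.02, 0, 0, 255]
    - [-0.2, -0.04, 0, 0, 255]

```text
clock: 8.58
position: [0.4372, 0.0141, 0.2311]
tool_rot: [0.454, -0.542, 0.454, 0.542]
contact_force: [4.2, 0.3, -5.7]
finger_gap: 0.0169
```

>>> send_rows:
  plan:
    - [-0.1, -0.02, 0, 0, 255]
    - [-0.2, -0.04, 0, 0, 255]

```text
clock: 8.75
position: [0.4356, 0.0138, 0.2311]
tool_rot: [-0.454, 0.542, -0.454, -0.542]
contact_force: [7.3, 1.3, -6.7]
finger_gap: 0.017
```

>>> send_rows:
  plan:
    - [-0.05, -0.01, -0.05, 0, 255]
    - [-0.1, -0.02, -0.1, 0, 255]

```text
clock: 8.92
position: [0.4352, 0.0137, 0.2304]
tool_rot: [-0.455, 0.543, -0.453, -0.542]
contact_force: [7.6, 2.5, -6.1]
finger_gap: 0.0169
```

>>> send_rows:
  plan:
    - [-0.1, -0.02, 0, 0, 255]
    - [-0.1, -0.02, 0, 0, 255]

```text
clock: 9.08
position: [0.4342, 0.0135, 0.2305]
tool_rot: [-0.455, 0.543, -0.453, -0.542]
contact_force: [7.3, 1.2, -5.4]
finger_gap: 0.017
```

>>> send_rows:
  plan:
    - [-0.1, -0.02, 0, 0, 255]
    - [-0.1, -0.02, 0, 0, 255]

```text
clock: 9.25
position: [0.4332, 0.0133, 0.2305]
tool_rot: [-0.455, 0.543, -0.453, -0.542]
contact_force: [7.4, 1.5, -5.6]
finger_gap: 0.017
```

>>> send_rows:
  plan:
    - [-0.1, -0.02, 0, 0, 255]
    - [-0.1, -0.02, 0, 0, 255]

```text
clock: 9.42
position: [0.4322, 0.0131, 0.2305]
tool_rot: [-0.455, 0.543, -0.453, -0.542]
contact_force: [7.9, 2.4, -6.2]
finger_gap: 0.0171
```

>>> send_rows:
  plan:
    - [-0.05, -0.01, 0, 0, 255]
    - [-0.1, -0.02, 0, 0, 255]

```text
clock: 9.58
position: [0.4314, 0.0129, 0.2305]
tool_rot: [-0.455, 0.543, -0.453, -0.541]
contact_force: [8.1, 2.7, -7.1]
finger_gap: 0.0169
```

>>> send_rows:
  plan:
    - [-0.05, -0.01, 0, 0, 255]
    - [-0.05, -0.01, 0, 0, 255]

```text
clock: 9.75
position: [0.4308, 0.0128, 0.2305]
tool_rot: [-0.455, 0.543, -0.453, -0.542]
contact_force: [7.3, 2.7, -6.8]
finger_gap: 0.017
```

>>> send_rows:
  plan:
    - [-0.05, -0.01, -0.03, 0, 255]
    - [-0.05, -0.01, -0.05, 0, 255]

```text
clock: 9.92
position: [0.4304, 0.0127, 0.2301]
tool_rot: [-0.455, 0.543, -0.453, -0.541]
contact_force: [7.6, 2.8, -5.9]
finger_gap: 0.0173
```

>>> send_rows:
  plan:
    - [-0.05, -0.01, 0, 0, 255]
    - [-0.05, -0.01, 0, 0, 255]

```text
clock: 10.08
position: [0.4299, 0.0127, 0.2302]
tool_rot: [-0.455, 0.543, -0.453, -0.541]
contact_force: [6.8, 2.1, -5.7]
finger_gap: 0.0173
```

>>> send_rows:
  plan:
    - [-0.05, -0.01, 0, 0, 255]
    - [-0.05, -0.01, 0, 0, 255]

```text
clock: 10.25
position: [0.4294, 0.0126, 0.2302]
tool_rot: [-0.455, 0.543, -0.453, -0.541]
contact_force: [8.6, 3.1, -6.2]
finger_gap: 0.0171
```

>>> send_rows:
  plan:
    - [-0.05, -0.01, 0, 0, 255]
    - [-0.05, -0.01, 0, 0, 255]

```text
clock: 10.42
position: [0.4289, 0.0125, 0.2302]
tool_rot: [-0.455, 0.543, -0.453, -0.541]
contact_force: [7.6, 2.3, -5.3]
finger_gap: 0.0173
```

>>> send_rows:
  plan:
    - [-0.05, -0.01, 0, 0, 255]
    - [-0.05, -0.01, 0, 0, 255]

```text
clock: 10.58
position: [0.4284, 0.0124, 0.2302]
tool_rot: [-0.455, 0.543, -0.453, -0.541]
contact_force: [7.7, 2.5, -5.4]
finger_gap: 0.0171
```

>>> send_rows:
  plan:
    - [-0.05, -0.01, 0, 0, 255]
    - [-0.05, -0.01, 0, 0, 255]

```text
clock: 10.75
position: [0.4279, 0.0123, 0.2302]
tool_rot: [-0.455, 0.543, -0.453, -0.541]
contact_force: [7.2, 3.0, -4.2]
finger_gap: 0.0171
```

>>> send_rows:
  plan:
    - [-0.05, -0.01, 0, 0, 255]
    - [-0.05, -0.01, 0, 0, 255]

```text
clock: 10.92
position: [0.4276, 0.0122, 0.2303]
tool_rot: [-0.455, 0.543, -0.453, -0.541]
contact_force: [8.6, 3.4, -5.8]
finger_gap: 0.0175
```

>>> send_rows:
  plan:
    - [-0.05, -0.01, 0, 0, 255]
    - [-0.05, -0.01, 0, 0, 255]

```text
clock: 11.08
position: [0.4275, 0.0122, 0.2304]
tool_rot: [-0.455, 0.543, -0.453, -0.541]
contact_force: [10.9, 3.0, -7.0]
finger_gap: 0.0173
```

The position has stalled and the force is rising, so the rod is at its stop. I'll build up to 15 N gently.

>>> send_rows:
  plan:
    - [-0.05, -0.01, 0, 0, 255]
    - [-0.05, -0.01, 0, 0, 255]

```text
clock: 11.25
position: [0.4275, 0.0121, 0.2305]
tool_rot: [-0.456, 0.544, -0.452, -0.541]
contact_force: [12.5, 2.8, -7.6]
finger_gap: 0.017
```

>>> send_rows:
  plan:
    - [0, 0, 0, 0, 255]
    - [0, 0, 0, 0, 255]

```text
clock: 11.42
position: [0.4275, 0.0121, 0.2305]
tool_rot: [-0.456, 0.544, -0.452, -0.541]
contact_force: [13.2, 3.0, -7.4]
finger_gap: 0.017
```

>>> send_rows:
  plan:
    - [-0.04, -0.01, 0, 0, 255]
    - [-0.04, -0.01, 0, 0, 255]
    - [-0.04, -0.01, 0, 0, 255]

```text
clock: 11.67
position: [0.4274, 0.0121, 0.2306]
tool_rot: [-0.456, 0.544, -0.452, -0.54]
contact_force: [12.9, 4.5, -8.2]
finger_gap: 0.0172
```

```bash
python3 -c "
from h import *
s=sensors.read_state();print(s['contact_force'],s['position'])"
```

```text
[12.90267365  4.49530939 -8.21117282] [0.4274305  0.01206464 0.23057026]
```

>>> send_rows:
  plan:
    - [-0.03, 0, 0, 0, 255]
    - [-0.03, 0, 0, 0, 255]
    - [-0.03, 0, 0, 0, 255]

```text
clock: 11.92
position: [0.4274, 0.0119, 0.2309]
tool_rot: [-0.456, 0.544, -0.452, -0.54]
contact_force: [15.0, 3.9, -7.0]
finger_gap: 0.0171
```

>>> send_rows:
  plan:
    - [0, 0, 0, 0, 255]

```text
clock: 12.0
position: [0.4274, 0.0119, 0.2309]
tool_rot: [-0.456, 0.544, -0.452, -0.54]
contact_force: [14.4, 3.9, -6.1]
finger_gap: 0.0173
```

>>> send_rows:
  plan:
    - [0, 0, 0, 0, 255]

```text
clock: 12.08
position: [0.4274, 0.0119, 0.2309]
tool_rot: [-0.456, 0.544, -0.452, -0.54]
contact_force: [14.2, 3.3, -6.9]
finger_gap: 0.0173
```

>>> send_rows:
  plan:
    - [-0.01, 0, 0, 0, 255]
    - [-0.01, 0, 0, 0, 255]
    - [-0.01, 0, 0, 0, 255]
    - [-0.01, 0, 0, 0, 255]
    - [-0.01, 0, 0, 0, 255]
    - [-0.01, 0, 0, 0, 255]
    - [-0.01, 0, 0, 0, 255]
    - [-0.01, 0, 0, 0, 255]

```text
clock: 12.75
position: [0.4274, 0.0119, 0.2309]
tool_rot: [-0.456, 0.544, -0.452, -0.54]
contact_force: [14.2, 2.6, -6.0]
finger_gap: 0.0168
```

>>> send_rows:
  plan:
    - [0, 0, 0, 0, 255]
    - [0, 0, 0, 0, 255]
    - [0, 0, 0, 0, 255]
    - [0, 0, 0, 0, 255]
    - [0, 0, 0, 0, 255]
    - [0, 0, 0, 0, 255]
    - [0, 0, 0, 0, 255]
    - [0, 0, 0, 0, 255]

```text
clock: 13.42
position: [0.4274, 0.0119, 0.2309]
tool_rot: [-0.456, 0.544, -0.452, -0.54]
contact_force: [15.0, 3.7, -6.2]
finger_gap: 0.0171
```

>>> send_rows:
  plan:
    - [0.1, 0.02, 0, 0, 255]
    - [0.2, 0.04, 0, 0, 255]
    - [0.3, 0.05, 0, 0, 255]
    - [0.5, 0.09, 0, 0, 255]
    - [0.7, 0.12, 0, 0, 255]
    - [0.9, 0.16, 0, 0, 255]
    - [1.1, 0.19, 0, 0, 255]
    - [1.1, 0.19, 0, 0, 255]

```text
clock: 14.08
position: [0.4359, 0.0135, 0.2299]
tool_rot: [-0.454, 0.542, -0.454, -0.542]
contact_force: [-0.8, 0.5, -3.1]
finger_gap: 0.017
```

>>> send_rows:
  plan:
    - [0.05, 0.01, 0.3, 0, 255]
    - [0.2, 0.04, 0.6, 0, 255]
    - [0.3, 0.05, 0.9, 0, 255]
    - [0.4, 0.07, 1.2, 0, 255]
    - [0.5, 0.09, 1.6, 0, 255]

```text
clock: 14.5
position: [0.4407, 0.0145, 0.2461]
tool_rot: [0.454, -0.542, 0.454, 0.542]
contact_force: [-0.1, 0.3, -2.3]
finger_gap: 0.0172
```

```bash
python3 - <<'E'
from h import *
s=sensors.read_state();print(s["position"],s["contact_force"],s["clock"])
I=[]
for n,(r0,r1,c0,c1) in(("scene",(150,225,295,395)),("side",(160,235,240,340))):
    c=cam(n)
    I.append(cv2.resize(c[0][r0:r1,c0:c1],(400,300),interpolation=3))
cv2.imwrite("pics/both3.png",np.hstack(I))
E
```

```text
[0.44069895 0.01445453 0.24614245] [-0.11928655  0.29090842 -2.26919347] 14.5
```

View pics/both3.png

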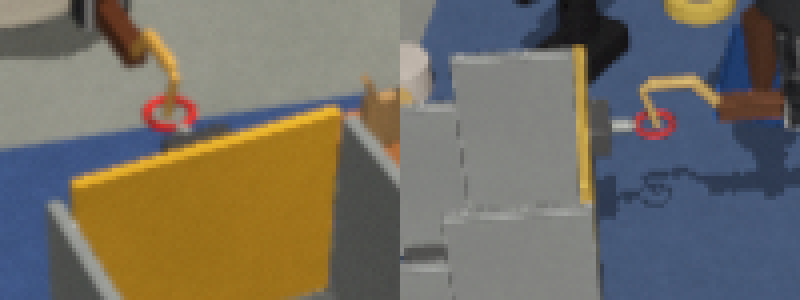

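The flap stands upright and the rod is extended. The tip is near the middle of the ring, at scene (170,112) and side (655,123). I'll lift it out and go back to above the rack.

>>> send_rows:
  plan:
    - [0, 0, 1, 0, 255]
    - [0, 0, 2.5, 0, 255]
    - [0, 0, 4, 0, 255]
    - [0, 0, 5.3, 0, 255]
    - [0, 2, 5.5, 0, 255]
    - [0.5, 5, 5.5, -1, 255]
    - [0.9, 8, 5.5, -2, 255]
    - [1.3, 11, 5.5, -3, 255]
    - [1.7, 14, 5.5, -4, 255]
    - [2.1, 17, 5.5, -4.8, 255]
    - [2.4, 20, 5.5, -4.8, 255]
    - [2.6, 23, 5.5, -4.8, 255]

```text
clock: 15.6
position: [0.4667, 0.246, 0.3014]
tool_rot: [-0.476, 0.523, -0.476, -0.522]
contact_force: [-0.4, 0.5, -1.2]
finger_gap: 0.0172
```

>>> send_rows:
  plan:
    - [0.1, 2, 0, 0, 255]
    - [0.15, 4, 0, 0, 255]
    - [0.18, 4.8, 0, 0, 255]
    - [0.18, 4.8, 0, 0, 255]
    - [0.18, 4.8, 0, 0, 255]
    - [0.18, 4.8, 0, 0, 255]

```text
clock: 16.1
position: [0.4686, 0.2914, 0.3009]
tool_rot: [-0.476, 0.523, -0.477, -0.522]
contact_force: [0.6, 0.2, -1.2]
finger_gap: 0.0171
```

```bash
python3 - <<'E'
from h import *
s=sensors.read_state();print(s["position"],s["contact_force"],s["clock"]);q=s["tool_rot"];M=Ro.from_quat([q[1],q[2],q[3],q[0]]).as_matrix();print(M.round(4).tolist(),np.degrees(np.arctan2(M[1,2],M[0,2])))
n="side"
for n in("scene","side"):
    c=cam(n);P=cloud(c);im=c[0].astype(int);B,G,R=im[...,0],im[...,1],im[...,2]
    zc=s["position"][2]
    for nm,m in (("handle",(R<130)&(R>B+25)&(R>1.5*G)),("brass",(R>140)&(G>90)&(R>B+50))):
        m=m&(P[...,2]>.25)&(P[...,2]<.36)&(P[...,0]>.25)&(P[...,0]<.72)&(P[...,1]>.18)&(P[...,1]<.42)
        q=P[m]
        u=(q[:,0]-.4427)*np.cos(.095)+(q[:,1]-.2909)*np.sin(.095)
        print(n,nm,len(q),np.round([u.min(),u.max()],4),cv2.minAreaRect(q[:,:2].astype(np.float32)*1000)[:],"slope",np.polyfit(u,q[:,2],1))
E
```

```text
[0.46857387 0.29143887 0.30094363] [ 0.60262076  0.20667244 -1.19109084] 16.1
[[0.0, -0.9958, -0.0915], [-0.0006, -0.0915, 0.9958], [-1.0, 0.0, -0.0006]] 95.25269835400441
scene handle 178 [-0.1298  0.1001] ((428.86541748046875, 280.0303039550781), (229.89181518554688, 29.81112289428711), 6.291009902954102) slope [-0.01976149  0.31587711]
scene brass 58 [0.1131 0.1667] ((582.1139526367188, 302.5528869628906), (53.49040603637695, 11.313149452209473), 6.29323148727417) slope [-0.38431356  0.39276978]
side handle 448 [-0.1305  0.0942] ((424.3809814453125, 291.9729309082031), (224.63168334960938, 24.47072982788086), 5.12861442565918) slope [-0.00837145  0.31481229]
side brass 94 [0.0972 0.1669] ((573.859375, 304.9417419433594), (69.82203674316406, 13.585490226745605), 8.8866605758667) slope [-0.01787993  0.33505724]
```

>>> send_rows:
  plan:
    - [0, 0.12, -3, 0, 255]
    - [0, 0.12, -6, 0, 255]
    - [0, 0.12, -9, 0, 255]
    - [0, 0.12, -12, 0, 255]
    - [0, 0.12, -15, 0, 255]
    - [0, 0.12, -17.5, 0, 255]
    - [0, 0.12, -19.5, 0, 255]
    - [0, 0.12, -21, 0, 255]
    - [0, 0.12, -22, 0, 255]
    - [0, 0.12, -22.6, 0, 255]
    - [0, 0.12, -22.9, 0, 255]
    - [0, 0.12, -22.9, 0, 255]

```text
clock: 17.2
position: [0.4687, 0.2935, 0.072]
tool_rot: [-0.477, 0.523, -0.476, -0.522]
contact_force: [0.0, -0.9, -2.4]
finger_gap: 0.0168
```

>>> send_rows:
  plan:
    - [0, 0, -0.1, 0, 255]
    - [0, 0, -0.2, 0, 255]
    - [0, 0, -0.2, 0, 255]

```text
clock: 17.45
position: [0.4689, 0.2938, 0.0705]
tool_rot: [-0.477, 0.523, -0.476, -0.522]
contact_force: [-0.1, 0.5, -1.2]
finger_gap: 0.0173
```

>>> send_rows:
  plan:
    - [0, -0.1, -0.05, 0, 255]
    - [0, -0.1, -0.12, 0, 255]
    - [0, -0.1, -0.12, 0, 255]

```text
clock: 17.7
position: [0.4684, 0.2926, 0.0686]
tool_rot: [-0.476, 0.523, -0.476, -0.523]
contact_force: [-0.3, -0.2, -2.3]
finger_gap: 0.017
```

>>> send_rows:
  plan:
    - [0, 0, -0.08, 0, 255]
    - [0, 0, -0.08, 0, 255]

```text
clock: 17.87
position: [0.4685, 0.2927, 0.0683]
tool_rot: [-0.476, 0.523, -0.476, -0.523]
contact_force: [-1.3, -1.3, 2.3]
finger_gap: 0.0173
```

>>> send_rows:
  plan:
    - [0, 0, -0.03, 0, 255]
    - [0, 0, -0.03, 0, 190]
    - [0, 0, -0.03, 0, 170]
    - [0, 0, -0.03, 0, 150]
    - [0, 0, -0.03, 0, 100]
    - [0, 0, -0.03, 0, 0]
    - [0, 0, -0.03, 0, 0]
    - [0, 0, -0.03, 0, 0]
    - [0, 0, -0.03, 0, 0]
    - [0, 0, -0.03, 0, 0]
    - [0, 0, -0.03, 0, 0]
    - [0, 0, -0.03, 0, 0]

```text
clock: 18.87
position: [0.4684, 0.2926, 0.0675]
tool_rot: [-0.476, 0.523, -0.476, -0.523]
contact_force: [0.3, -0.1, -0.5]
finger_gap: 0.0854
```

>>> send_rows:
  plan:
    - [0, 0, 1, 0, 0]
    - [0, 0, 3, 0, 0]
    - [0, 0, 6, 0, 0]
    - [0, 0, 9, 0, 0]
    - [0, 0, 12, 0, 0]
    - [0, 0, 14, 0, 0]
    - [0, 0, 14, 0, 0]
    - [0, 0, 14, 0, 0]

```text
clock: 19.53
position: [0.4693, 0.293, 0.2095]
tool_rot: [-0.477, 0.523, -0.475, -0.522]
contact_force: [-0.4, 0.6, 0.1]
finger_gap: 0.0854
```

```bash
python3 - <<'E'
from h import *
s=sensors.read_state();print(s["position"],s["contact_force"],s["clock"],s["finger_gap"])
n="wrist";c=cam(n);P=cloud(c);im=c[0].astype(int);B,G,R=im[...,0],im[...,1],im[...,2]
for nm,m in(("handle",(P[...,2]>.077)&(P[...,2]<.095)&(R>1.5*G)&(R<140)),("base",(P[...,2]>.008)&(P[...,2]<.017)&(R>B+30))):
    q=P[m];q=q[abs(q[:,1]-.3)<.12];print(nm,len(q),cv2.minAreaRect(q[:,:2].astype(np.float32)*1000),np.median(q[:,2]))
I=[c[0][:,100:540]]
d=cam("side");P=cloud(d);im=d[0].astype(int);B,G,R=im[...,0],im[...,1],im[...,2]
m=(R<130)&(R>B+25)&(R>1.5*G)&(P[...,2]>.05)&(P[...,2]<.12)&(P[...,1]>.18)&(P[...,1]<.42);q=P[m]
u=(q[:,0]-.4427)*np.cos(.095)+(q[:,1]-.2909)*np.sin(.095);print(u.min(),u.max(),cv2.minAreaRect(q[:,:2].astype(np.float32)*1000),np.polyfit(u,q[:,2],1))
a=np.load("side.npz")
cv2.imwrite("pics/end.png",np.hstack([cv2.resize(d[0][160:310,220:400],(480,400),interpolation=3),cv2.resize(c[0],(320,400))]))
E
```

```text
[0.46929536 0.29299145 0.20954788] [-0.42199475  0.64962784  0.14736985] 19.5333 0.08535247357783653
handle 327 ((436.5473327636719, 287.9359436035156), (200.48162841796875, 16.530860900878906), 6.071225643157959) 0.08587909717598285
base 17896 ((442.960205078125, 290.9323425292969), (239.9875946044922, 99.8394775390625), 5.444845199584961) 0.01255355960451629
-0.13088813383301862 0.09526123450741716 ((424.64605712890625, 292.9011535644531), (225.7742919921875, 23.413835525512695), 4.159931182861328) [0.0040354 0.0812448]
```

View pics/end.png

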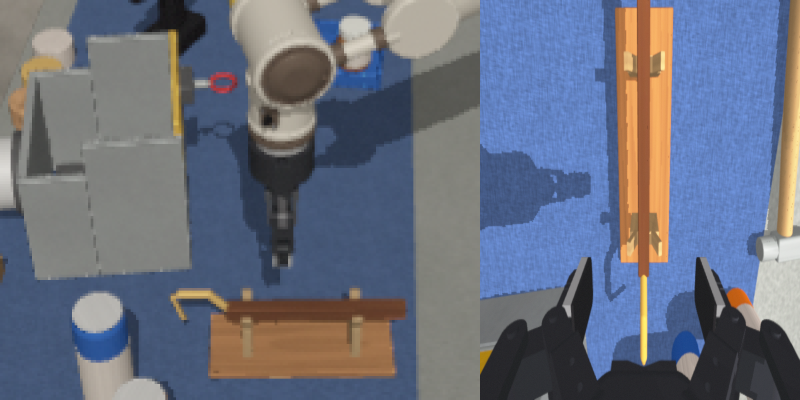

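The pole lies in both notches with the hook down at crop (180,300), as it was at the start. The flap is upright with the rod out, and the hand is clear of everything.

```bash
python3 -c "
from rig import workorder
print(workorder.finish_job())"
```

```text
the job is handed in; nothing more can be done
None
```

The job is done and handed in at about 20 s of the 72 s allowed; no verdict was reported.

- **Pull:** I hooked the ring from above and pulled the flap shut. The draw rod slid about 8.5 mm at roughly 7–8 N, then the position stalled and the force rose, which I took as its stop.
- **Hold:** I held about 14.5–15 N along the pull direction for around 1.5 s. The readings are noisy by 1–2 N. The highest total force I read was about 17 N, including the pole's own weight. Force is only reported at the end of each call, so I did not see it continuously.
- **Unhooking:** The readings fell back to the unloaded level before I lifted the hook out. The last picture shows the flap upright and the rod out.
- **Pole:** It is back in both notches of its rack with the hook down, within about 1–2 mm of where it started and level (a slope of 0.004).
- **Hand:** It is open, well above the rack and touching nothing.

No check failed. While carrying the pole back it seemed to have pitched about 0.7° in the grip, but it settled level in the rack. I did not measure the positions of the other objects again at the end, and I saw no contact with any of them.

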